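# Square a print on the flatbed scanner and close its lid gently

### The job

Get the mounted print ready to scan: slide it, still lying face down on the scanner's glass, fully home into the marked corner of the glass (hinge side, end farther from the robot), square against both raised edges, then swing the scanner lid back over upright and lower it gently until it is fully shut. Do not let the lid fall at any time, and leave the jar, the notebook and the mouse where they are.

Things in the scene. Friction and masses are not known exactly. Their poses are not given: they have to be found in the camera images.
- scanner: Grey flatbed scanner, fixed to the desk, 400 mm (its x) by 260 mm (its y); origin at the centre of its underside, z up. Glass 47 mm above the desk, x from -150 to 150, y from -112 to 104 mm, framed on all sides by a bezel 3 mm higher (top 50 mm above the desk). The lid is hinged along the +y long side; the -y long side is the front.
- glass_corner (a point): The marked corner of the glass, at glass level, where the inner edges of the +x and +y bezels meet (scanner frame 150, 104, 47 mm); axes as the scanner's.
- lid_hinge (a point): A point on the lid's hinge axis, midway along it (scanner frame x 0, y 125, z 50 mm). The hinge axis runs along the scanner's x.
- lid (a joint): Lid angle, rad: 0 shut on the bezel, 1.57 upright, 2.0 on its open stop. Starts past upright (1.72 to 1.98). Lid 0.45 to 0.7 kg, centre of mass 135 mm from the hinge. The hinge is a little stiff: the lid stays put within about 0.4 rad of upright, but from somewhere between 1.15 and 0.9 downwards its weight wins and it falls shut if nothing carries it.
- lid_edge (a point): Middle of the lid's free long edge, 270 mm from the hinge axis, at half thickness; turns with the lid: y points to the hinge, z out of the outer face, x along the hinge. The lid is a flat grey plate 400 mm long and 17 mm thick, its white backing pad recessed 7 mm behind a rim.
- print: Mounted photo print lying face down on the glass, plain brown card back, a loose flat board 180 mm (its x) by 130 mm (its y), 8 mm thick, 0.12 kg; origin at the centre of its underside, z up. Its axes lie within 0.17 rad of the scanner's, so its long side already lies along the scanner's long side.
- print_corner (a point): The underside corner of the print at its +x, +y (90, 65 mm from its centre), which belongs in the marked corner of the glass.
- jar: Bystander: amber jar with a yellow cap, 80 mm across, 135 mm high, origin under its centre.
- notebook: Bystander: brown hardcover notebook lying shut, 148 by 210 by 16 mm, origin under its centre.
- mouse: Bystander: black computer mouse, 112 by 60 by 35 mm, origin under its centre.
- lid_lip (a point): Middle of the same free edge, on the lid's underside (8.5 mm from lid_edge), axes as lid_edge. When the lid is shut this lip is 50 mm above the desk and juts 15 mm beyond the scanner's front face, all along, with open space beneath it down to the desk.
There are look-alikes about, which are no part of the job. There is more than one size of the print; the one meant has the size given above.

How it is judged (in metres and radians):
On the way, in this order (a step that is already met when the one before it is completed fails the run):
1. the print lies flat on the glass, home in the marked corner: its corner within 4 mm of both bezels, square within 0.03 rad, the lid still standing open (x of print_corner in the frame of glass_corner between -0.004 and 0.003 m and y of print_corner in the frame of glass_corner between -0.004 and 0.003 m and z of print_corner in the frame of glass_corner below 0.002 m and angle between the x axis of print and the x axis of scanner, either way round below 0.03 rad and value of joint lid above 1.4 rad), for 0.2 s.
2. the lid has been swung back past upright, below 1.3 rad (value of joint lid below 1.3 rad), for 0.1 s.
At the end, for the whole second after the job is handed in: The lid is fully shut (within 0.02 rad) and at rest, and the print still lies flat on the glass in the marked corner, its corner within 4 mm of both bezels and square within 0.03 rad (value of joint lid below 0.02 rad and velocity of joint lid between -0.05 and 0.05 rad/s and x of print_corner in the frame of glass_corner between -0.004 and 0.003 m and y of print_corner in the frame of glass_corner between -0.004 and 0.003 m and z of print_corner in the frame of glass_corner below 0.002 m and angle between the x axis of print and the x axis of scanner, either way round below 0.03 rad); the robot touches nothing.
It fails at once if the lid falls or is slammed: it closes faster than 1.5 rad/s (its edge faster than about 0.4 m/s) (velocity of joint lid below -1.5 rad/s).
It fails at once if the lid is let fall back or flung open: it opens faster than 1.5 rad/s (velocity of joint lid above 1.5 rad/s).
It fails at once if the jar, the notebook or the mouse is displaced by more than 20 mm (distance of any of jar, notebook, mouse from where it was at the start of the episode above 0.02 m).
It also fails if it takes over 67 s, if anything falls off the work surface, if the arm or the gripper's body presses on something with over 40 N, if the wrist force passes 120 N, or if a joint passes its speed limit or range.

### The arm

A 6-joint arm with a two-finger parallel gripper is mounted at the origin on the work surface. World frame = base frame: x ahead of the robot, y to its left, z up, the work surface at z = 0. Lengths are in m, angles in degrees, forces in N, time in s.
With the tool pointing down it reaches from about 0.35 to 0.875 m from the base axis. Payload 4.2 kg.
Tool frame: the origin (TCP) lies on the centre line of the jaws, within the pads' length; the fingertips stand 11 mm ahead of it and the grasp point (between the pads) lies 8 mm behind it; z points along the fingers, y is the line along which they close (so a half turn about z gives the same grasp; the last joint's range is limited). The gripper opens to 87 mm and grips with 3 to 60 N. Pads are 19 mm wide; open, the fingers measure 117 mm over their backs; the gripper's body (75 mm by 190 mm) begins 51 mm behind the grasp point.
Start: joints at [-48.381, 22.042, 0.453, 0, -68.411, -14.817], TCP at [0.282, -0.558, 0.234] pointing down, gripper open.
Joint ranges: [-179.83, 179.83], [-69.29, 118.12], [-61.27, 80.66], [-181.25, 117.63], [-171.15, -9.14], [-177.46, 177.46]. Speed limits (degrees/s): [159.86, 159.86, 180, 180, 180, 180].

### API

Orientations are given as a 3x3 rotation matrix whose columns are the frame's x, y, z axes.
In Python, from station import r gives the robot as it stands.
- The arm moves only by the tool servo_tool, never from a script. Its argument "commands" is a list that holds one entry, the list of rows, each a list of 7 numbers: the closure, from 0 (fully open) to 1 (shut), then the shift along the tool's x, y, z in mm, then the turn, a rotation vector about the tool's x, y, z in rad. In form: [[[claw, x, y, z, ax, ay, az], ...]]. A call has exactly 5 rows; each row is the pose to reach, as a shift and turn from the pose commanded when the call began, along the tool's axes at that moment; what a row does not reach only later rows make up. A row lasts 1/10 s, in which the tool goes at most 50 mm and 8.59 degrees, less where a joint would pass 70% of its speed; a pose out of reach is approached as far as the arm can. A call with a gripper value outside its range is refused whole. The fingers move at their own pace and stop on an object; the grip force is fixed at half the most. Time passes only in rows, so rows that repeat a pose let the fingers close, or fill a call up. It gives the time, the measured TCP pose, the force, the opening and the grip force at its end, in the units of the state.
- r.sense(): the state, without advancing time (a new reading comes with each control period).
- r.capture(name): name is "scene" or "top" or "wrist"; returns a dict with "pixels" (420x560x3 uint8, red, green, blue), "camera_matrix" (3x3 intrinsics, pixels), "dist" ([k1, k2, p1, p2, k3] as OpenCV has them; the pictures are not rectified), "R" (3x3) and "t" (3): a world point X has camera coordinates R X + t. Camera axes: x right, y down, z forward; pixel columns grow to the right and rows downward; lengths in m; the calibration is good to about 2 mm. A picture is of the moment at which its call begins. There is no depth.
- r.finish_job(): hands the job in; it is judged then, once.
The state is a dict: "time_s": time; "joints": joint angles; "joint_velocities": joint speeds; "effort": joint torques, N m; "tcp_pos": TCP position; "ee_rot": TCP orientation; "wrist_force": force on the tool from outside, world axes, zero at the start; "moment": the same for the moment, N m; "gripper_width": opening from 0.0 (shut) to 1.0 (fully open); "gripper_force": force on a finger pad.
Only numpy, scipy, OpenCV 4.12 (cv2) and the standard library are available. Lean on these libraries where they do the work, as an engineer would, in place of code of your own. Each camera call takes 0.05 s, during which the arm holds its last target. There are 200 camera calls.

## Working session

There is one attempt and no reset: what is moved stays moved. The work goes in short steps, Python scripts to look and compute and a tool call to move; the robot and the scene stay as the last step left them, time stands still between calls to the robot, and variables do not carry over. Pictures are saved under pics/ and viewed, at most 10 in all, crops included, and the job is handed in when it is done.

Besides the shell and the picture viewer there is one more tool, called after ">>>" as name([rows], argument=value, ...), one row to a line, values as JSON. servo_tool: Moves the arm, as the interface text tells. Its arguments: {"type":"object","properties":{"commands":{"type":"array","items":{"type":"array","items":{"type":"array","items":{"type":"number"}}}}},"required":["commands"]}

```bash
mkdir -p pics; ls; python3 - <<'E'
from station import r
import cv2,numpy as np
for n in("scene","top"):
    c=r.capture(n);cv2.imwrite(f"pics/{n}0.png",c["pixels"][:,:,::-1]);print(n,c["camera_matrix"],c["dist"],c["R"],c["t"])
s=r.sense();print(s["time_s"],s["tcp_pos"],s["ee_rot"],s["gripper_width"])
E
```

```text
pics
scene [[527.14493415   0.         276.49987885]
 [  0.         527.14493415 210.23316268]
 [  0.           0.           1.        ]] [-0.10573173  0.          0.          0.          0.        ] [[-0.7097236   0.70430036 -0.0159187 ]
 [ 0.5012883   0.48901388 -0.71384555]
 [-0.49497721 -0.51461289 -0.70012223]] [ 0.43198471 -0.2196776   1.51193556]
top [[455.99250367   0.         276.89591147]
 [  0.         455.99250367 206.56130745]
 [  0.           0.           1.        ]] [-0.02017149  0.          0.          0.          0.        ] [[ 0.00864972 -0.99980251  0.01789192]
 [-0.99004823 -0.01107592 -0.14029195]
 [ 0.14046241 -0.01650038 -0.98994851]] [-0.04154729  0.58583664  1.0526738 ]
0.1 [ 0.28159484 -0.55740256  0.23259317] [[-8.92645421e-01 -4.50758513e-01 -9.57030798e-04]
 [-4.50759517e-01  8.92643879e-01  1.66238170e-03]
 [ 1.04954980e-04  1.91530815e-03 -9.99998160e-01]] 1.0010310747782218
```

View pics/scene0.png

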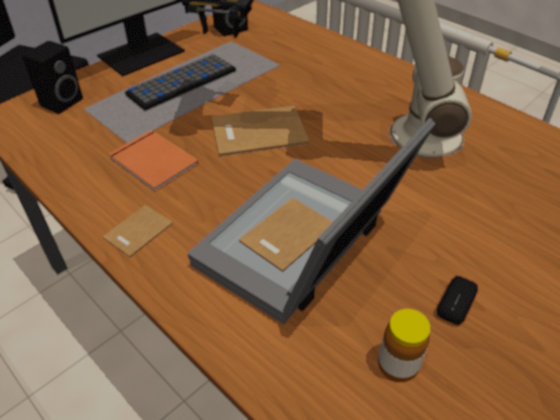

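View pics/top0.png

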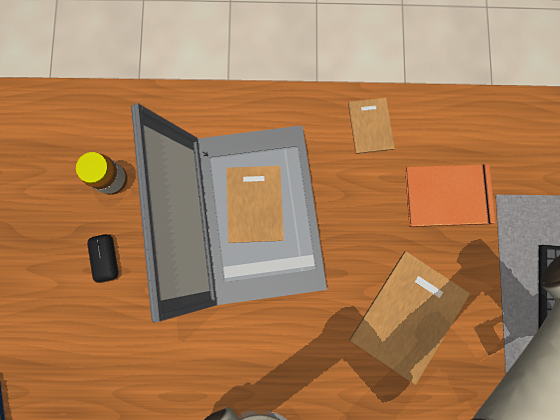

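The glass carries a brown board at top-view px (255,204). Look-alikes lie on the desk at (371,125), which is smaller, and (410,318), which is larger. Only the first is on the glass, so I'll check its size and view one crop.

```bash
cat > h.py <<'E'
import numpy as np,cv2
def ray(c,px,z):
    u=cv2.undistortPoints(np.array(px,float).reshape(-1,1,2),c["camera_matrix"],c["dist"]).reshape(-1,2)
    d=np.c_[u,np.ones(len(u))]@c["R"]; o=-c["R"].T@c["t"]
    return o+d*((z-o[2])/d[:,2])[:,None]
def proj(c,X):
    return cv2.projectPoints(np.array(X,float).reshape(-1,1,3),cv2.Rodrigues(c["R"])[0],c["t"],c["camera_matrix"],c["dist"])[0].reshape(-1,2)
def boards(c):
    hsv=cv2.cvtColor(c["pixels"],cv2.COLOR_RGB2HSV)
    return hsv
E
python3 - <<'E'
from station import r
from h import *
import pickle
c=r.capture("top");pickle.dump(c,open("top.pkl","wb"));pickle.dump(r.capture("scene"),open("scene.pkl","wb"))
im=c["pixels"];hsv=cv2.cvtColor(im,cv2.COLOR_RGB2HSV)
for p in[(255,220),(255,190),(371,140),(310,200),(205,200),(270,140),(170,200),(345,200),(195,135),(290,200)]:print(p,im[p[1],p[0]],hsv[p[1],p[0]])
m=((hsv[...,1]>60)).astype(np.uint8)
sub=np.zeros_like(m);sub[155:255,218:292]=m[155:255,218:292]
cs,_=cv2.findContours(sub,0,1)
k=max(cs,key=cv2.contourArea);rc=cv2.minAreaRect(k);print(rc)
b=cv2.boxPoints(rc);P=ray(c,b,.055);print(b,P,np.linalg.norm(np.diff(P,axis=0),axis=1))
cr=im[95:325,130:340,::-1];cv2.imwrite("pics/crop1.png",cv2.resize(cr,None,fx=2.6,fy=2.6,interpolation=cv2.INTER_CUBIC))
E
```

```text
(255, 220) [180 135  83] [ 16 137 180]
(255, 190) [193 144  91] [ 16 135 193]
(371, 140) [187 139  85] [ 16 139 187]
(310, 200) [136 136 137] [120   2 137]
(205, 200) [123 124 122] [ 45   4 124]
(270, 140) [129 129 130] [120   2 130]
(170, 200) [127 123 114] [ 21  26 127]
(345, 200) [176 108  56] [ 13 174 176]
(195, 135) [198 119  56] [ 13 183 198]
(290, 200) [156 159 161] [102   8 161]
((253.9878387451172, 203.70883178710938), (75.60107421875, 55.11883544921875), 87.61405944824219)
[[224.87866 167.08838]
 [279.9497  164.79376]
 [283.09702 240.32928]
 [228.02597 242.6239 ]] [[ 0.67844741  0.0899486   0.055     ]
 [ 0.68574778 -0.04197611  0.055     ]
 [ 0.50446224 -0.05076148  0.055     ]
 [ 0.49780532  0.07813731  0.055     ]] [0.13212655 0.1814983  0.12907058]
```

View pics/crop1.png

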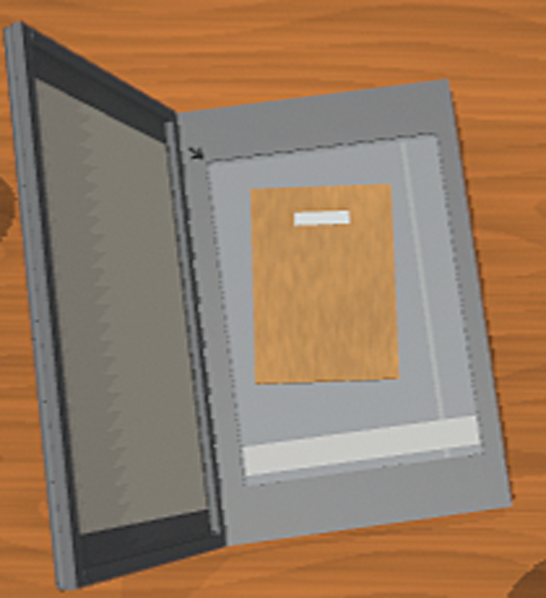

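The crop confirms it: the board on the glass measures 181×130 mm and the corner arrow is at px (210,157). Next, the scanner pose and lid angle.

```bash
python3 - <<'E'
from h import *
import pickle
from scipy.optimize import least_squares
c=pickle.load(open("top.pkl","rb"));s=pickle.load(open("scene.pkl","rb"))
im=c["pixels"];hsv=cv2.cvtColor(im,cv2.COLOR_RGB2HSV)
m=(hsv[...,1]<60)
# front outer edge: last grey column per row ; far edge: first grey row per col; near: last grey row
pf=[(max(np.where(m[y,260:345])[0])+260+.5,y) for y in range(135,283,4)]
pa=[(x,min(np.where(m[110:160,x])[0])+110-.5) for x in range(215,298,4)]
pn=[(x,max(np.where(m[270:315,x])[0])+270+.5) for x in range(232,322,4)]
F,A,N=[ray(c,p,.05)[:,:2] for p in(pf,pa,pn)]
def res(v):
    th,x,y=v;R=np.array([[np.cos(th),-np.sin(th)],[np.sin(th),np.cos(th)]])
    f=(F-[x,y])@R;a=(A-[x,y])@R;n=(N-[x,y])@R
    return np.r_[f[:,1]+.13,a[:,0]-.2,n[:,0]+.2]
o=least_squares(res,[0,.6,0],loss="soft_l1",f_scale=.001);print(o.x,np.abs(o.fun).mean(),np.abs(o.fun).max())
k=res(o.x);print("f",k[:len(F)].mean(),"a",k[len(F):len(F)+len(A)].mean(),"n",k[len(F)+len(A):].mean())
th,x,y=o.x;R=np.array([[np.cos(th),-np.sin(th),0],[np.sin(th),np.cos(th),0],[0,0,1]]);t=np.array([x,y,0]);np.savez("sc.npz",R=R,t=t)
g=np.array([[.15,.104,.05],[.15,-.112,.05],[-.15,-.112,.05],[-.15,.104,.05],[0,.125,.05]])@R.T+t
print("glass corners px",(proj(c,g)-[130,95])*2.6,g)
# print in scanner frame
P=np.array([[.67845,.08995,.055],[.68575,-.04198,.055],[.50446,-.05076,.055],[.49781,.07814,.055]])
print("print sc",((P-t)@R).round(4))
# lid outer-end corner: project candidates
for q in(1.7,1.8,1.9,1.98):
    e=np.array([[.2*sx,.125-.27*np.cos(q)+dn*np.sin(q)*1,.05+.27*np.sin(q)+dn*np.cos(q)] for sx in(1,-1) for dn in(0,.017)])
    print(q,((proj(c,e@R.T+t)-[130,95])*2.6).round(0).tolist(),proj(s,e@R.T+t).round(0).tolist())
E
```

```text
[0.14405785 0.57134808 0.00444798] 0.0006170350582931769 0.0015522122321087184
f 2.000429972402027e-06 a -9.705709820901856e-05 n 7.696311915329465e-05
glass corners px [[205.90901194 160.32866469]
 [436.00358802 130.90945738]
 [483.04471482 451.79397933]
 [244.41126574 484.64147567]
 [201.78910236 322.4714938 ]] [[ 0.70486407  0.12890472  0.05      ]
 [ 0.73587305 -0.08485787  0.05      ]
 [ 0.43898057 -0.1279259   0.05      ]
 [ 0.40797159  0.08583669  0.05      ]
 [ 0.55340306  0.12815318  0.05      ]]
print sc [[ 0.1183  0.0692  0.055 ]
 [ 0.1066 -0.0624  0.055 ]
 [-0.0741 -0.045   0.055 ]
 [-0.0622  0.0835  0.055 ]]
1.7 [[71.0, 9.0], [48.0, 13.0], [131.0, 581.0], [106.0, 584.0]] [[297.0, 224.0], [306.0, 229.0], [412.0, 108.0], [420.0, 112.0]]
1.8 [[36.0, 16.0], [14.0, 21.0], [93.0, 585.0], [69.0, 588.0]] [[311.0, 233.0], [320.0, 240.0], [424.0, 114.0], [431.0, 119.0]]
1.9 [[2.0, 24.0], [-17.0, 30.0], [57.0, 589.0], [35.0, 592.0]] [[325.0, 244.0], [333.0, 251.0], [435.0, 122.0], [442.0, 127.0]]
1.98 [[-22.0, 32.0], [-40.0, 38.0], [30.0, 592.0], [10.0, 594.0]] [[336.0, 253.0], [344.0, 261.0], [444.0, 129.0], [450.0, 134.0]]
```

```bash
cat >> h.py <<'E'
from scipy.spatial.transform import Rotation as Ro
_s=np.load("sc.npz");SR,St=_s["R"],_s["t"]
def sc(p): return SR@np.array(p,float)+St
def delta(p,R,pt,Rt):
    return (R.T@(np.array(pt)-p)*1000).round(1),Ro.from_matrix(R.T@Rt).as_rotvec().round(3)
def show(s):
    R=np.array(s["ee_rot"]);p=np.array(s["tcp_pos"])
    print("t",round(s["time_s"],2),"p_sc",(SR.T@(p-St)).round(4),"F",np.round(s["wrist_force"],1),"J",np.round(s["joints"],0),"w",round(s["gripper_width"],3)); print("R_sc",(SR.T@R).round(3).tolist())
    return p,R
E
python3 - <<'E'
from station import r
from h import *
p,R=show(r.sense())
D=SR@np.array([[-1,0,0],[0,1,0],[0,0,-1.]])
print(delta(p,R,sc([-.105,.019,.12]),D))
E
```

```text
t 0.2 p_sc [-0.3673 -0.5146  0.2329] F [ 0.3 -0.2  0.3] J [-48.  22.   0.  -0. -68. -15.] w 1.001
R_sc [[-0.948, -0.318, -0.0], [-0.318, 0.948, 0.001], [0.0, 0.001, -1.0]]
(array([-418.4,  422.3,  113.4]), array([ 0.001, -0.   ,  0.324]))
```

>>> servo_tool([
  [[0,-35,35,0,0,0,0],[0,-70,70,0,0,0,0],[0,-105,105,0,0,0,0],[0,-140,140,0,0,0,0],[0,-175,175,0,0,0,0]],
])

```text
time_s: 0.7
tcp_pos: [0.3592, -0.3209, 0.2335]
ee_rot: [[-0.893, -0.45, 0.0], [-0.45, 0.893, 0.0], [-0.0, -0.0, -1.0]]
wrist_force: [2.0, 0.5, 1.1]
gripper_width: 1.0
gripper_force: 0.0
```

>>> servo_tool([
  [[0,-35,35,0,0,0,0],[0,-70,70,0,0,0,0],[0,-105,105,0,0,0,0],[0,-140,140,0,0,0,0],[0,-175,175,0,0,0,0]],
])

```text
time_s: 1.2
tcp_pos: [0.4365, -0.0856, 0.2339]
ee_rot: [[-0.892, -0.451, 0.001], [-0.451, 0.892, 0.0], [-0.001, -0.0, -1.0]]
wrist_force: [1.6, 0.2, 0.5]
gripper_width: 1.0
gripper_force: 0.0
```

>>> servo_tool([
  [[0,-34,36,10,0,0,0.1],[0,-68,72,25,0,0,0.2],[0,-68,72,50,0,0,0.324],[0,-68,72,70,0,0,0.324],[0,-68,72,70,0,0,0.324]],
])

```text
time_s: 1.7
tcp_pos: [0.4626, 0.0073, 0.161]
ee_rot: [[-0.99, -0.144, -0.007], [-0.144, 0.99, -0.002], [0.007, -0.001, -1.0]]
wrist_force: [0.2, 0.3, -0.3]
gripper_width: 0.998
gripper_force: 0.0
```

```bash
python3 - <<'E'
from station import r
from h import *
p,R=show(r.sense())
D=SR@np.array([[-1,0,0],[0,1,0],[0,0,-1.]])
print(delta(p,R,sc([-.105,.019,.061]),D))
E
```

```text
t 1.7 p_sc [-0.1072  0.0185  0.161 ] F [ 0.2  0.3 -0.3] J [  21.   11.  -27.   -0.  -52. -103.] w 0.998
R_sc [[-1.0, -0.0, -0.007], [-0.0, 1.0, -0.001], [0.007, -0.001, -1.0]]
(array([ -2.9,   0.6, 100. ]), array([-0.001, -0.007,  0.   ]))
```

>>> servo_tool([
  [[0,0,0,40,0,0,0],[0,0,0,75,0,0,0],[0,0,0,95,0,0,0],[0,0,0,99,0,0,0],[0,0,0,99,0,0,0]],
])

```text
time_s: 2.2
tcp_pos: [0.4653, 0.0072, 0.0651]
ee_rot: [[-0.99, -0.143, 0.001], [-0.143, 0.99, -0.0], [-0.001, -0.0, -1.0]]
wrist_force: [0.2, 0.4, 0.4]
gripper_width: 1.001
gripper_force: 0.0
```

>>> servo_tool([
  [[0,-8,0,0,0,0,0],[0,-18,0,0,0,0,0],[0,-28,0,0,0,0,0],[0,-38,0,0,0,0,0],[0,-48,0,0,0,0,0]],
])

```text
time_s: 2.7
tcp_pos: [0.5126, 0.0137, 0.066]
ee_rot: [[-0.99, -0.143, -0.001], [-0.143, 0.99, -0.001], [0.001, -0.001, -1.0]]
wrist_force: [-3.9, -0.4, 7.7]
gripper_width: 1.001
gripper_force: 4.5
```

```bash
cat >> h.py <<'E'
def prn(c,out=None):
    hsv=cv2.cvtColor(c["pixels"],cv2.COLOR_RGB2HSV)
    m=((hsv[...,1]>60)&(hsv[...,0]<30)).astype(np.uint8)
    g=proj(c,[sc([x,y,.052]) for x,y in((.149,.103),(.149,-.111),(-.149,-.111),(-.149,.103))])
    w=np.zeros_like(m);cv2.fillConvexPoly(w,g.astype(int),1);m&=w
    k=max(cv2.findContours(m,0,1)[0],key=cv2.contourArea)
    b=cv2.boxPoints(cv2.minAreaRect(k));P=((ray(c,b,.055)-St)@SR)[:,:2]
    i=np.argmax(P.sum(1));P=np.roll(P,-i,0)
    print("print corners sc",P.round(4).tolist(), "area px",cv2.contourArea(k))
    return k
E
python3 - <<'E'
from station import r
from h import *
show(r.sense());c=r.capture("top");prn(c)
cv2.imwrite("pics/t1.png",cv2.resize(c["pixels"][95:325,130:340,::-1],None,fx=2.6,fy=2.6,interpolation=cv2.INTER_CUBIC))
E
```

```text
t 2.7 p_sc [-0.0568  0.0176  0.066 ] F [-3.9 -0.4  7.7] J [  20.   22.  -27.    0.  -40. -102.] w 1.001
R_sc [[-1.0, 0.0, -0.001], [0.0, 1.0, -0.001], [0.001, -0.001, -1.0]]
print corners sc [[0.1347, 0.0853], [0.1294, -0.0533], [-0.0788, -0.0436], [-0.0729, 0.0913]] area px 4249.5
```

View pics/t1.png

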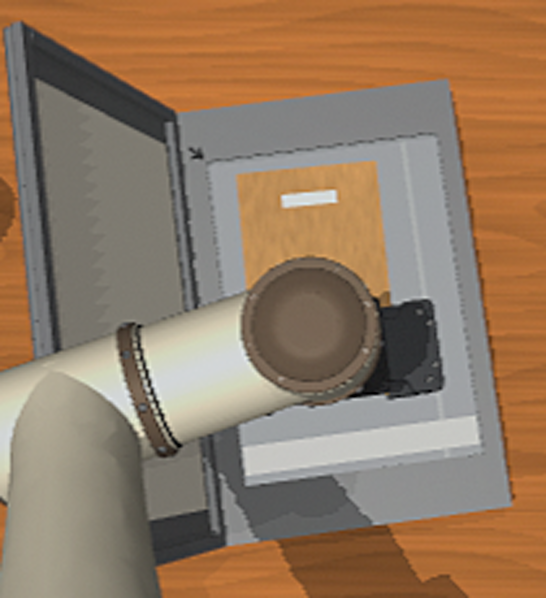

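The picture shows the print sliding toward the arrow: its far edge is at crop row ~165, against 185 before. The fingertips are riding high at the print's top edge, so I'll back off, lower and continue.

>>> servo_tool([
  [[0,8,0,0,0,0,0],[0,12,0,0,0,0,0],[0,12,0,2,0,0,0],[0,12,0,3,0,0,0],[0,12,0,3,0,0,0]],
])

```text
time_s: 3.25
tcp_pos: [0.5002, 0.0125, 0.0613]
ee_rot: [[-0.99, -0.143, -0.0], [-0.143, 0.99, -0.0], [0.0, -0.0, -1.0]]
wrist_force: [-0.2, 0.6, 0.4]
gripper_width: 0.998
gripper_force: 0.0
```

```bash
python3 - <<'E'
from station import r
from h import *
show(r.sense());c=r.capture("top");prn(c)
E
```

```text
t 3.25 p_sc [-0.0693  0.0182  0.0613] F [-0.2  0.6  0.4] J [  20.   22.  -29.   -0.  -39. -102.] w 0.998
R_sc [[-1.0, 0.0, -0.0], [0.0, 1.0, -0.0], [0.0, -0.0, -1.0]]
print corners sc [[0.1407, 0.0788], [0.1309, -0.0575], [-0.1089, -0.0386], [-0.0987, 0.0936]] area px 4742.5
```

>>> servo_tool([
  [[0,0,0,1.5,0,0,0],[0,-7,0,1.5,0,0,0],[0,-14,0,1.5,0,0,0],[0,-19,0,1.5,0,0,0],[0,-24,0,1.5,0,0,0]],
])

```text
time_s: 3.8
tcp_pos: [0.5244, 0.0159, 0.0599]
ee_rot: [[-0.99, -0.143, -0.001], [-0.143, 0.99, -0.0], [0.001, -0.0, -1.0]]
wrist_force: [-0.7, -0.1, 0.2]
gripper_width: 1.0
gripper_force: 0.5
```

>>> servo_tool([
  [[0,-2,0,0,0,0,0],[0,-4,0,0,0,0,0],[0,-6,0,0,0,0,0],[0,-7,0,0,0,0,0],[0,-7,0,0,0,0,0]],
])

```text
time_s: 4.3
tcp_pos: [0.5279, 0.0162, 0.0595]
ee_rot: [[-0.99, -0.143, -0.007], [-0.143, 0.99, -0.001], [0.007, -0.0, -1.0]]
wrist_force: [-6.0, -0.2, 3.7]
gripper_width: 1.001
gripper_force: 3.1
```

```bash
python3 - <<'E'
from station import r
from h import *
show(r.sense());c=r.capture("top");prn(c)
E
```

```text
t 4.3 p_sc [-0.0413  0.0179  0.0595] F [-6.  -0.2  3.7] J [  19.   24.  -25.   -0.  -41. -101.] w 1.001
R_sc [[-1.0, 0.001, -0.007], [0.001, 1.0, -0.0], [0.007, -0.0, -1.0]]
print corners sc [[0.1506, 0.0898], [0.1502, -0.0472], [-0.0506, -0.0446], [-0.0493, 0.0889]] area px 4060.5
```

>>> servo_tool([
  [[0,6,0,0,0,0,0],[0,6,0,-20,0,0,0],[1,6,0,-40,0,0,0],[1,-25,-30,-40,0,0,0],[1,-60,-60,-40,0,0,0]],
])

```text
time_s: 4.85
tcp_pos: [0.6005, -0.0336, 0.102]
ee_rot: [[-0.989, -0.146, 0.005], [-0.146, 0.989, 0.001], [-0.005, 0.0, -1.0]]
wrist_force: [1.4, 1.3, 0.4]
gripper_width: 0.81
gripper_force: 0.0
```

>>> servo_tool([
  [[1,-38,-33,0,0,0,0],[1,-38,-36,0,0,0,0],[1,-38,-36,20,0,0,0],[1,-38,-36,37,0,0,0],[1,-38,-36,40,0,0,0]],
])

```text
time_s: 5.35
tcp_pos: [0.641, -0.0642, 0.0586]
ee_rot: [[-0.99, -0.143, -0.002], [-0.143, 0.99, -0.0], [0.002, -0.0, -1.0]]
wrist_force: [-0.2, -0.0, 0.3]
gripper_width: 0.354
gripper_force: 0.0
```

```bash
python3 - <<'E'
from station import r
from h import *
show(r.sense());c=r.capture("top");prn(c)
E
```

```text
t 5.35 p_sc [ 0.059  -0.0779  0.0586] F [-0.2 -0.   0.3] J [  9.  33.  -8.   0. -49. -90.] w 0.354
R_sc [[-1.0, 0.0, -0.002], [0.0, 1.0, -0.0], [0.002, -0.0, -1.0]]
print corners sc [[0.0798, 0.0689], [0.0812, -0.0455], [-0.0303, -0.046], [-0.0313, 0.0667]] area px 1629.5
```

>>> servo_tool([
  [[1,0,0,0,0,0,0],[1,0,2,0,0,0,0],[1,0,4,0,0,0,0],[1,0,8,0,0,0,0],[1,0,14,0,0,0,0]],
])

```text
time_s: 5.9
tcp_pos: [0.6398, -0.0498, 0.0604]
ee_rot: [[-0.99, -0.143, 0.001], [-0.143, 0.99, 0.0], [-0.001, 0.0, -1.0]]
wrist_force: [-0.6, -0.1, -0.8]
gripper_width: 0.007
gripper_force: 0.0
```

>>> servo_tool([
  [[1,0,5,0,0,0,0],[1,0,10,0,0,0,0],[1,0,15,0,0,0,0],[1,0,18,0,0,0,0],[1,0,20,0,0,0,0]],
])

```text
time_s: 6.4
tcp_pos: [0.6369, -0.0301, 0.0602]
ee_rot: [[-0.99, -0.144, 0.0], [-0.144, 0.99, -0.0], [-0.0, -0.0, -1.0]]
wrist_force: [0.2, -0.4, 0.8]
gripper_width: 0.006
gripper_force: 0.4
```

```bash
python3 - <<'E'
from station import r
from h import *
show(r.sense());c=r.capture("top");prn(c)
E
```

```text
t 6.4 p_sc [ 0.0599 -0.0436  0.0602] F [ 0.2 -0.4  0.8] J [ 12.  32.  -9.   0. -48. -94.] w 0.006
R_sc [[-1.0, -0.0, 0.0], [-0.0, 1.0, -0.0], [-0.0, -0.0, -1.0]]
print corners sc [[0.1503, 0.1055], [0.1524, -0.0329], [-0.0304, -0.034], [-0.0316, 0.1012]] area px 1854.0
```

>>> servo_tool([
  [[1,0,2,0,0,0,0],[1,0,4,0,0,0,0],[1,0,5,0,0,0,0],[1,0,6,0,0,0,0],[1,0,6,0,0,0,0]],
])

```text
time_s: 6.95
tcp_pos: [0.6359, -0.0243, 0.06]
ee_rot: [[-0.99, -0.143, 0.0], [-0.143, 0.99, 0.0], [-0.0, 0.0, -1.0]]
wrist_force: [-0.5, 0.1, 0.3]
gripper_width: 0.006
gripper_force: 0.1
```

```bash
python3 - <<'E'
from station import r
from h import *
show(r.sense());c=r.capture("top");prn(c)
E
```

```text
t 6.95 p_sc [ 0.0598 -0.0377  0.06  ] F [-0.5  0.1  0.3] J [ 12.  32. -10.  -0. -48. -94.] w 0.006
R_sc [[-1.0, 0.0, 0.0], [0.0, 1.0, 0.0], [-0.0, 0.0, -1.0]]
print corners sc [[0.1329, 0.1053], [0.1335, -0.0282], [-0.0306, -0.0278], [-0.0306, 0.1029]] area px 1768.5
```

>>> servo_tool([
  [[1,0,1,0,0,0,0],[1,0,2,0,0,0,0],[1,0,3,0,0,0,0],[1,0,4,0,0,0,0],[1,0,4,0,0,0,0]],
])

```text
time_s: 7.5
tcp_pos: [0.6356, -0.0218, 0.0602]
ee_rot: [[-0.99, -0.143, 0.0], [-0.143, 0.99, -0.002], [0.0, -0.002, -1.0]]
wrist_force: [1.2, -5.8, -0.6]
gripper_width: 0.006
gripper_force: 3.0
```

>>> servo_tool([
  [[1,0,1,0,0,0,0],[1,0,2,0,0,0,0],[1,0,3,0,0,0,0],[1,0,3,0,0,0,0],[1,0,3,0,0,0,0]],
])

```text
time_s: 8.0
tcp_pos: [0.6355, -0.0216, 0.0607]
ee_rot: [[-0.99, -0.143, 0.0], [-0.143, 0.99, -0.005], [0.0, -0.005, -1.0]]
wrist_force: [2.6, -14.5, -0.3]
gripper_width: 0.004
gripper_force: 7.5
```

```bash
python3 - <<'E'
from station import r
from h import *
show(r.sense());c=r.capture("top");prn(c)
cv2.imwrite("pics/t2.png",cv2.resize(c["pixels"][125:275,190:340,::-1],None,fx=4,fy=4,interpolation=cv2.INTER_CUBIC))
E
```

```text
t 8.0 p_sc [ 0.0598 -0.035   0.0607] F [  2.6 -14.5  -0.3] J [ 13.  32. -10.   0. -48. -95.] w 0.004
R_sc [[-1.0, 0.0, -0.0], [0.0, 1.0, -0.005], [0.0, -0.005, -1.0]]
print corners sc [[0.0862, 0.1051], [0.0855, -0.0264], [-0.0316, -0.0253], [-0.0305, 0.1044]] area px 1732.0
```

>>> servo_tool([
  [[1,0,-8,0,0,0,0],[1,0,-12,0,0,0,0],[1,0,-12,-35,0,0,0],[0,0,-12,-80,0,0,0],[0,0,-12,-130,0,0,0]],
])

```text
time_s: 8.55
tcp_pos: [0.6358, -0.0289, 0.1902]
ee_rot: [[-0.99, -0.144, -0.003], [-0.144, 0.99, 0.0], [0.003, 0.001, -1.0]]
wrist_force: [1.3, 0.8, -0.4]
gripper_width: 0.11
gripper_force: 0.0
```

>>> servo_tool([
  [[0,0,-20,-30,0,0,0],[0,0,-50,-60,0,0,0],[0,0,-90,-90,0,0,0],[0,0,-130,-120,0,0,0],[0,0,-150,-120,0,0,0]],
])

```text
time_s: 9.05
tcp_pos: [0.66, -0.1806, 0.3157]
ee_rot: [[-0.99, -0.142, 0.01], [-0.142, 0.99, -0.002], [-0.01, -0.003, -1.0]]
wrist_force: [0.2, 0.3, 1.0]
gripper_width: 0.557
gripper_force: 0.0
```

```bash
python3 - <<'E'
from station import r
from h import *
p,R=show(r.sense());c=r.capture("top");prn(c);s=r.capture("scene");prn(s)
cv2.imwrite("pics/t3.png",np.hstack([cv2.resize(a,None,fx=f,fy=f,interpolation=cv2.INTER_CUBIC) for a,f in((c["pixels"][125:275,190:290,::-1],4),(s["pixels"][150:300,190:290,::-1],4))]))
E
```

```text
t 9.05 p_sc [ 0.0611 -0.1958  0.3157] F [0.2 0.3 1. ] J [ -2.  26.  18.   0. -81. -80.] w 0.557
R_sc [[-1.0, 0.001, 0.01], [0.001, 1.0, -0.003], [-0.01, -0.003, -1.0]]
print corners sc [[0.1506, 0.1049], [0.1501, 0.0437], [-0.0312, 0.0446], [-0.0305, 0.1045]] area px 1164.5
print corners sc [[0.1503, 0.1133], [0.151, -0.0246], [-0.0407, -0.0768], [-0.0303, 0.0791]] area px 3388.5
```

View pics/t3.png

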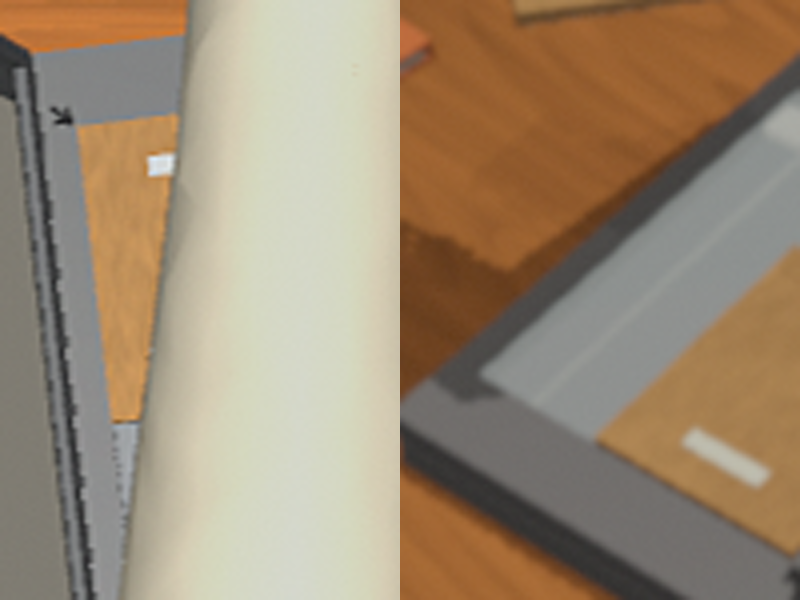

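The print sits flush at the arrow in both views, corner at crop px (78,125). Next, the lid.

```bash
cat >> h.py <<'E'
def lid(q,rr,x=0.,h=.0085,tilt=0.):
    u=np.array([0,-np.cos(q),np.sin(q)]);n=np.array([0,np.sin(q),np.cos(q)])
    a=q-tilt   # tool direction as for lid angle a (tilt<0 : tool steeper)
    ua=np.array([0,-np.cos(a),np.sin(a)]);na=np.array([0,np.sin(a),np.cos(a)])
    R=SR@np.c_[np.cross(na,-ua),na,-ua]
    return sc(np.array([x,.125,.05])+rr*u+h*n),R
E
python3 - <<'E'
from station import r
from h import *
p,R=show(r.sense())
for q,rr in((1.84,.38),(1.84,.252)):
    t=lid(q,rr);print(t[0],delta(p,R,*t));p,R=t
E
```

```text
t 9.15 p_sc [ 0.0596 -0.1948  0.31  ] F [ 0.1  0.7 -0.7] J [ -2.  26.  17.  -0. -81. -80.] w 0.652
R_sc [[-1.0, 0.003, 0.001], [0.003, 1.0, 0.001], [-0.001, 0.001, -1.0]]
[0.53771767 0.23628154 0.41405285] (array([  61. ,  429. , -103.8]), array([ 0.27 ,  0.001, -0.004]))
[0.54260494 0.2025908  0.29066302] (array([ -0.,  -0., 128.]), array([0., 0., 0.]))
```

>>> servo_tool([
  [[0,0,20,-40,0,0,0],[0,10,55,-75,0,0,0],[0,20,95,-100,0,0,0],[0,25,140,-104,0,0,0],[0,30,185,-104,0,0,0]],
])

```text
time_s: 9.65
tcp_pos: [0.601, 0.0037, 0.4144]
ee_rot: [[-0.99, -0.144, 0.001], [-0.144, 0.99, 0.001], [-0.001, 0.001, -1.0]]
wrist_force: [1.1, 0.8, -0.4]
gripper_width: 0.985
gripper_force: 0.0
```

>>> servo_tool([
  [[0,6,48,0,0.05,0,0],[0,12,96,0,0.1,0,0],[0,18,144,0,0.17,0,0],[0,25,192,0,0.22,0,0],[0,31,240,0,0.27,0,0]],
])

```text
time_s: 10.15
tcp_pos: [0.5347, 0.2368, 0.4131]
ee_rot: [[-0.989, -0.141, 0.038], [-0.146, 0.953, -0.266], [0.001, -0.269, -0.963]]
wrist_force: [2.3, 0.2, 0.9]
gripper_width: 1.002
gripper_force: 0.0
```

```bash
python3 - <<'E'
from station import r
from h import *
p,R=show(r.sense())
print(delta(p,R,*lid(1.84,.252)))
c=r.capture("wrist");s=r.capture("scene")
cv2.imwrite("pics/w1.png",np.hstack([cv2.resize(a[:,:,::-1],(400,300)) for a in(c["pixels"],s["pixels"][80:350,200:560])]))
E
```

```text
t 10.15 p_sc [-0.0029  0.2352  0.4131] F [2.3 0.2 0.9] J [  46.   17.   12.   12.  -95. -128.] w 1.002
R_sc [[-1.0, -0.002, -0.001], [-0.002, 0.963, -0.269], [0.001, -0.269, -0.963]]
(array([ -3. ,  -0.7, 127.3]), array([-0.003, -0.001,  0.002]))
```

View pics/w1.png

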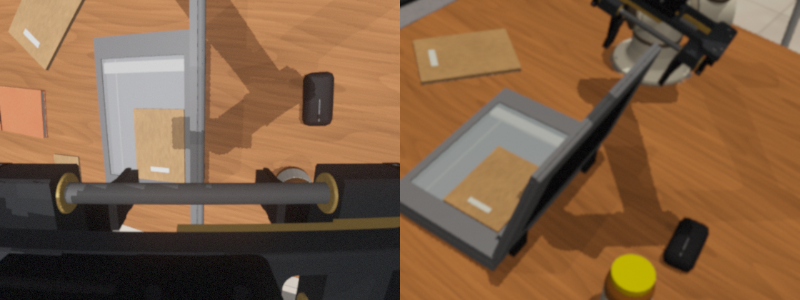

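The wrist view shows the lid edge at column ~197, between the fingers at ~125 and 275, so it is well centred. Descend and grip.

>>> servo_tool([
  [[0,-3,0,40,0,0,0],[0,-3,0,75,0,0,0],[0,-3,0,105,0,0,0],[0,-3,0,122,0,0,0],[0,-3,0,127,0,0,0]],
])

```text
time_s: 10.75
tcp_pos: [0.543, 0.2001, 0.2885]
ee_rot: [[-0.99, -0.14, 0.033], [-0.143, 0.953, -0.267], [0.006, -0.269, -0.963]]
wrist_force: [0.5, 0.7, 0.1]
gripper_width: 1.002
gripper_force: 0.0
```

>>> servo_tool([
  [[0.3,0,0,0,0,0,0],[0.4,0,0,0,0,0,0],[0.5,0,0,0,0,0,0],[0.6,0,0,0,0,0,0],[0.65,0,0,0,0,0,0]],
])

```text
time_s: 11.25
tcp_pos: [0.5448, 0.2012, 0.2922]
ee_rot: [[-0.99, -0.138, 0.039], [-0.143, 0.954, -0.263], [-0.001, -0.266, -0.964]]
wrist_force: [-0.4, 0.1, 0.1]
gripper_width: 0.632
gripper_force: 0.0
```

>>> servo_tool([
  [[0.7,0,0,0,0,0,0],[0.75,0,0,0,0,0,0],[0.8,0,0,0,0,0,0],[0.82,0,0,0,0,0,0],[0.84,0,0,0,0,0,0]],
])

```text
time_s: 11.75
tcp_pos: [0.5447, 0.2016, 0.2916]
ee_rot: [[-0.99, -0.138, 0.038], [-0.144, 0.954, -0.262], [-0.0, -0.265, -0.964]]
wrist_force: [-1.0, 3.6, 0.1]
gripper_width: 0.201
gripper_force: 1.4
```

```bash
python3 - <<'E'
from station import r
from h import *
s=r.sense();p,R=show(s);print(s["moment"],s["gripper_force"])
print(delta(p,R,*lid(1.84,.252)))
E
```

```text
t 11.75 p_sc [0.0019 0.199  0.2916] F [-1.   3.6  0.1] J [  43.   18.   -3.   13.  -78. -128.] w 0.201
R_sc [[-1.0, 0.0, 0.0], [-0.0, 0.964, -0.265], [-0.0, -0.265, -0.964]]
[ 1.40159213  0.4555501  -0.03689775] 1.4127279818058014
(array([1.9, 1.5, 0.5]), array([ 0.001,  0.   , -0.   ]))
```

>>> servo_tool([
  [[1,0,0,0,0,0,0],[1,0,0,0,0,0,0],[1,0,0,0,0,0,0],[1,0,0,0,0,0,0],[1,0,0,0,0,0,0]],
])

```text
time_s: 12.25
tcp_pos: [0.5447, 0.2014, 0.2916]
ee_rot: [[-0.99, -0.138, 0.038], [-0.144, 0.954, -0.263], [-0.0, -0.266, -0.964]]
wrist_force: [-2.2, 3.9, 0.5]
gripper_width: 0.193
gripper_force: 30.0
```

```bash
python3 - <<'E'
from station import r
from h import *
s=r.sense();p,R=show(s);print(s["moment"],s["gripper_force"])
print(delta(p,R,*lid(1.84,.252)))
# rows: from current, arc steps. relative in tool frame (rotation about hinge is same from any start)
q0=1.85
for k in range(1,11):
    a=lid(q0,.252);b=lid(q0-.07*k,.252);print(k,q0-.07*k,*delta(*a,*b))
E
```

```text
t 12.25 p_sc [0.0019 0.1987 0.2916] F [-2.2  3.9  0.5] J [  43.   18.   -3.   13.  -78. -128.] w 0.193
R_sc [[-1.0, 0.0, 0.0], [-0.0, 0.964, -0.266], [-0.0, -0.266, -0.964]]
[ 2.14868573  0.78984774 -0.09461182] 30.019397691066843
(array([1.9, 1.7, 0.5]), array([ 0.,  0., -0.]))
1 1.78 [  0.  -17.6   0. ] [-0.07  0.   -0.  ]
2 1.71 [  0.  -35.2   1.3] [-0.14  0.   -0.  ]
3 1.6400000000000001 [  0.  -52.7   3.8] [-0.21  0.   -0.  ]
4 1.57 [ -0.  -70.    7.5] [-0.28  0.   -0.  ]
5 1.5 [  0.  -86.9  12.4] [-0.35  0.   -0.  ]
6 1.4300000000000002 [   0.  -103.5   18.4] [-0.42  0.   -0.  ]
7 1.36 [   0.  -119.6   25.7] [-0.49  0.   -0.  ]
8 1.29 [   0.  -135.2   34. ] [-0.56  0.   -0.  ]
9 1.22 [   0.  -150.1   43.4] [-0.63  0.   -0.  ]
10 1.15 [   0.  -164.3   53.8] [-0.7  0.   0. ]
```

>>> servo_tool([
  [[1,0,-5,0,-0.02,0,0],[1,0,-15.1,0,-0.06,0,0],[1,0,-27.7,0.6,-0.11,0,0],[1,0,-40.3,1.9,-0.16,0,0],[1,0,-52.7,3.8,-0.21,0,0]],
])

```text
time_s: 12.75
tcp_pos: [0.5522, 0.1495, 0.3018]
ee_rot: [[-0.99, -0.143, 0.009], [-0.144, 0.988, -0.057], [-0.0, -0.057, -0.998]]
wrist_force: [1.0, 3.1, -3.3]
gripper_width: 0.19
gripper_force: 30.0
```

>>> servo_tool([
  [[1,0,-12.6,0,-0.05,0,0],[1,0,-25.2,0.4,-0.1,0,0],[1,0,-37.8,1.6,-0.15,0,0],[1,0,-50.2,3.3,-0.2,0,0],[1,0,-62.6,5.7,-0.25,0,0]],
])

```text
time_s: 13.25
tcp_pos: [0.5613, 0.0872, 0.2993]
ee_rot: [[-0.99, -0.14, -0.028], [-0.143, 0.971, 0.19], [0.0, 0.192, -0.981]]
wrist_force: [2.6, 4.7, -4.5]
gripper_width: 0.194
gripper_force: 30.0
```

```bash
cat >>h.py <<'E'
def lidstate(s):
    p,R=show(s);v=SR.T@(p-St)-np.array([0,.125,.05])
    zt=SR.T@R[:,2];print("tool angle",np.arctan2(-zt[2],zt[1]).round(3),"radial, ang",np.hypot(v[1],v[2]).round(4),np.arctan2(v[2],-v[1]).round(3),"mom",np.round(s["moment"],1),"gf",round(s["gripper_force"],1))
E
python3 - <<'E'
from station import r
from h import *
lidstate(r.sense())
E
```

```text
t 13.25 p_sc [0.0019 0.0833 0.2993] F [ 2.6  4.7 -4.5] J [ 19.  15.   3. -11. -76. -98.] w 0.194
R_sc [[-1.0, 0.001, -0.0], [0.001, 0.981, 0.192], [0.0, 0.192, -0.981]]
tool angle 1.378 radial, ang 0.2528 1.405 mom [ 0.8 -0.7 -0.2] gf 30.0
```

>>> servo_tool([
  [[1,0,-12.6,0,-0.05,0,0],[1,0,-25.2,0.4,-0.1,0,0],[1,0,-37.8,1.6,-0.15,0,0],[1,0,-50.2,3.3,-0.2,0,0],[1,0,-62.6,5.7,-0.25,0,0]],
])

```text
time_s: 13.75
tcp_pos: [0.5699, 0.0276, 0.2814]
ee_rot: [[-0.99, -0.129, -0.062], [-0.143, 0.894, 0.424], [0.001, 0.429, -0.903]]
wrist_force: [4.0, 4.2, -5.7]
gripper_width: 0.195
gripper_force: 30.0
```

>>> servo_tool([
  [[1,0,-12.6,0,-0.05,0,0],[1,0,-25.2,0.4,-0.1,0,0],[1,0,-37.8,1.6,-0.15,0,0],[1,0,-50.2,3.3,-0.2,0,0],[1,0,-62.6,5.7,-0.25,0,0]],
])

```text
time_s: 14.25
tcp_pos: [0.5777, -0.0257, 0.2492]
ee_rot: [[-0.99, -0.109, -0.092], [-0.142, 0.761, 0.633], [0.001, 0.64, -0.769]]
wrist_force: [4.7, 7.1, -6.3]
gripper_width: 0.184
gripper_force: 30.0
```

```bash
python3 - <<'E'
from station import r
from h import *
lidstate(r.sense())
E
```

```text
t 14.25 p_sc [ 0.0019 -0.0308  0.2492] F [ 4.7  7.1 -6.3] J [ -8.  25.  12. -38. -90. -69.] w 0.184
R_sc [[-1.0, 0.002, -0.0], [0.001, 0.769, 0.64], [0.001, 0.64, -0.769]]
tool angle 0.877 radial, ang 0.2529 0.907 mom [-0.8 -1.1 -0.7] gf 30.0
```

>>> servo_tool([
  [[1,0,-12.6,0,-0.05,0,0],[1,0,-25.2,0.4,-0.1,0,0],[1,0,-37.8,1.6,-0.15,0,0],[1,0,-50.2,3.3,-0.2,0,0],[1,0,-62.6,5.7,-0.25,0,0]],
])

```text
time_s: 14.75
tcp_pos: [0.584, -0.0695, 0.2048]
ee_rot: [[-0.99, -0.082, -0.116], [-0.142, 0.58, 0.802], [0.001, 0.81, -0.586]]
wrist_force: [3.3, 8.7, -6.4]
gripper_width: 0.189
gripper_force: 30.0
```

>>> servo_tool([
  [[1,0,-10.1,0,-0.04,0,0],[1,0,-20.2,0.2,-0.08,0,0],[1,0,-30.2,0.8,-0.12,0,0],[1,0,-30.2,0.8,-0.12,0,0],[1,0,-30.2,0.8,-0.12,0,0]],
])

```text
time_s: 15.25
tcp_pos: [0.5866, -0.0868, 0.1791]
ee_rot: [[-0.99, -0.066, -0.125], [-0.141, 0.482, 0.865], [0.003, 0.874, -0.487]]
wrist_force: [3.8, 4.8, -5.9]
gripper_width: 0.186
gripper_force: 30.0
```

```bash
python3 - <<'E'
from station import r
from h import *
lidstate(r.sense())
E
```

```text
t 15.25 p_sc [ 0.002  -0.0925  0.1791] F [ 3.8  4.8 -5.9] J [ -21.   40.   18.  -51. -102.  -56.] w 0.186
R_sc [[-1.0, 0.004, 0.001], [0.002, 0.487, 0.874], [0.003, 0.874, -0.487]]
tool angle 0.508 radial, ang 0.253 0.536 mom [-2.1 -1.  -0.9] gf 30.0
```

>>> servo_tool([
  [[0.8,0,0,0,0,0,0],[0.77,0,0,0,0,0,0],[0.74,0,0,0,0,0,0],[0.7,0,0,0,0,0,0],[0.66,0,0,0,0,0,0]],
])

```text
time_s: 15.75
tcp_pos: [0.586, -0.0877, 0.182]
ee_rot: [[-0.99, -0.07, -0.125], [-0.144, 0.484, 0.863], [0.001, 0.872, -0.489]]
wrist_force: [-1.3, -0.4, -0.6]
gripper_width: 0.311
gripper_force: 0.7
```

```bash
python3 - <<'E'
from station import r
from h import *
lidstate(r.sense())
c=r.capture("scene");t=r.capture("top")
cv2.imwrite("pics/s5.png",np.hstack([cv2.resize(a,(400,400)) for a in(c["pixels"][90:330,180:420,::-1],t["pixels"][90:330,150:390,::-1])]))
E
```

```text
t 15.75 p_sc [ 0.0012 -0.0933  0.182 ] F [-1.3 -0.4 -0.6] J [ -21.   39.   18.  -51. -102.  -56.] w 0.311
R_sc [[-1.0, 0.0, -0.0], [-0.0, 0.489, 0.872], [0.001, 0.872, -0.489]]
tool angle 0.511 radial, ang 0.2551 0.544 mom [-2.3 -0.2  0.2] gf 0.7
```

View pics/s5.png

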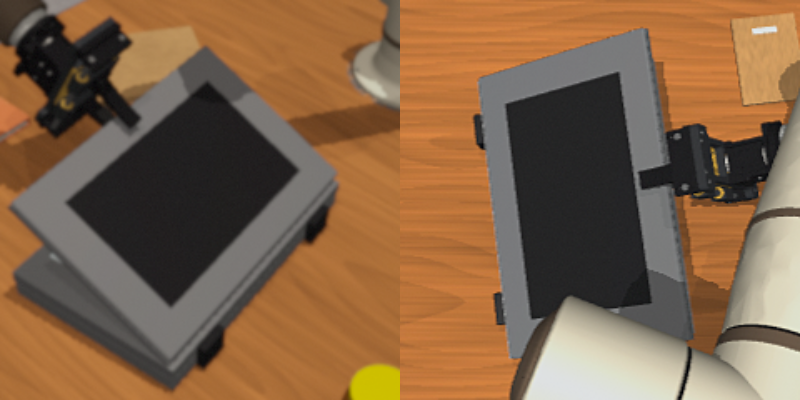

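The lid rests in the jaw at about 0.47 rad: the scene crop shows the finger at (125,110) over its edge. I'll keep opening slowly.

>>> servo_tool([
  [[0.6,0,0,0,0,0,0],[0.54,0,0,0,0,0,0],[0.48,0,0,0,0,0,0],[0.42,0,0,0,0,0,0],[0.36,0,0,0,0,0,0]],
])

```text
time_s: 16.35
tcp_pos: [0.5864, -0.087, 0.1817]
ee_rot: [[-0.99, -0.07, -0.125], [-0.143, 0.484, 0.863], [0.0, 0.872, -0.489]]
wrist_force: [-0.9, -0.4, -2.4]
gripper_width: 0.595
gripper_force: 0.7
```

>>> servo_tool([
  [[0.3,0,0,0,0,0,0],[0.24,0,0,0,0,0,0],[0.18,0,0,0,0,0,0],[0.12,0,0,0,0,0,0],[0.1,0,0,0,0,0,0]],
])

```text
time_s: 16.85
tcp_pos: [0.5866, -0.087, 0.1817]
ee_rot: [[-0.99, -0.07, -0.125], [-0.143, 0.484, 0.863], [-0.0, 0.872, -0.489]]
wrist_force: [-1.3, 0.1, -1.7]
gripper_width: 0.875
gripper_force: 0.7
```

```bash
cat >>h.py <<'E'
def sup(q,a,zc,g,x=0.):
    L=np.array([x,.125-.27*np.cos(q),.05+.27*np.sin(q)])
    ua=np.array([0,-np.cos(a),np.sin(a)]);na=np.array([0,np.sin(a),np.cos(a)])
    return sc(L+g/2*na+zc*ua),SR@np.c_[np.cross(na,-ua),na,-ua]
E
python3 - <<'E'
from station import r
from h import *
from scipy.optimize import fsolve
s=r.sense();lidstate(s)
p,R=np.array(s["tcp_pos"]),np.array(s["ee_rot"]);g=s["gripper_width"]*.087
v=SR.T@(p-St);zt=SR.T@R[:,2];a0=np.arctan2(-zt[2],zt[1])
q0,z0=fsolve(lambda w:(SR.T@(sup(w[0],a0,w[1],g)[0]-St)-v)[1:],[.4,-.018]);print(q0,z0,g,a0)
N=25;n=5
cur=(p,R)
for k in range(1,N+1):
    f=k/N;tgt=sup(q0*(1-f),a0+(.68-a0)*f,z0+(-.002-z0)*f,g,x=v[0])
    d=delta(*cur,*tgt);print(k,round(q0*(1-f),3),d[0],d[1][0])
    if k%n==0:cur=tgt
E
```

```text
t 16.85 p_sc [ 0.0019 -0.0927  0.1817] F [-1.3  0.1 -1.7] J [ -21.   39.   18.  -51. -102.  -56.] w 0.875
R_sc [[-1.0, 0.0, 0.0], [0.0, 0.489, 0.872], [-0.0, 0.872, -0.489]]
tool angle 0.511 radial, ang 0.2545 0.544 mom [-2.2 -0.3  0. ] gf 0.7
0.4011054518723689 -0.014065766598852211 0.07609744135083606 0.5107396099302924
1 0.385 [ 0.  -4.4  0.3] 0.007
2 0.369 [ 0.  -8.8  0.6] 0.014
3 0.353 [  0.  -13.1   1.1] 0.02
4 0.337 [  0.  -17.5   1.5] 0.027
5 0.321 [  0.  -21.8   2.1] 0.034
6 0.305 [-0.  -4.3  0.8] 0.007
7 0.289 [-0.  -8.6  1.6] 0.014
8 0.273 [ -0.  -12.8   2.5] 0.02
9 0.257 [ -0.  -17.    3.5] 0.027
10 0.241 [ -0.  -21.2   4.5] 0.034
11 0.225 [ 0.  -4.1  1.2] 0.007
12 0.209 [-0.  -8.2  2.6] 0.014
13 0.193 [  0.  -12.3   3.9] 0.02
14 0.176 [ -0.  -16.4   5.4] 0.027
15 0.16 [  0.  -20.4   6.9] 0.034
16 0.144 [-0.  -3.9  1.7] 0.007
17 0.128 [-0.  -7.8  3.5] 0.014
18 0.112 [  0.  -11.7   5.3] 0.02
19 0.096 [ -0.  -15.5   7.2] 0.027
20 0.08 [  0.  -19.3   9.1] 0.034
21 0.064 [ 0.  -3.7  2.1] 0.007
22 0.048 [-0.  -7.3  4.3] 0.014
23 0.032 [ -0.  -10.9   6.6] 0.02
24 0.016 [  0.  -14.4   8.9] 0.027
25 0.0 [ -0.  -17.9  11.2] 0.034
```

>>> servo_tool([
  [[0.1,0,-4.4,0.3,0.007,0,0],[0.1,0,-8.8,0.6,0.014,0,0],[0.1,0,-13.1,1.1,0.02,0,0],[0.1,0,-17.5,1.5,0.027,0,0],[0.1,0,-21.8,2.1,0.034,0,0]],
])

```text
time_s: 17.35
tcp_pos: [0.5877, -0.0961, 0.1612]
ee_rot: [[-0.99, -0.074, -0.123], [-0.143, 0.513, 0.846], [0.0, 0.855, -0.519]]
wrist_force: [0.9, -0.0, -2.1]
gripper_width: 0.899
gripper_force: 0.7
```

>>> servo_tool([
  [[0.1,0,-4.3,0.8,0.007,0,0],[0.1,0,-8.6,1.6,0.014,0,0],[0.1,0,-12.8,2.5,0.02,0,0],[0.1,0,-17,3.5,0.027,0,0],[0.1,0,-21.2,4.5,0.034,0,0]],
])

```text
time_s: 17.85
tcp_pos: [0.5888, -0.1031, 0.1409]
ee_rot: [[-0.99, -0.079, -0.12], [-0.143, 0.542, 0.828], [-0.0, 0.837, -0.548]]
wrist_force: [-0.3, -1.0, -1.1]
gripper_width: 0.896
gripper_force: 0.7
```

>>> servo_tool([
  [[0.1,0,-4.1,1.2,0.007,0,0],[0.1,0,-8.2,2.6,0.014,0,0],[0.1,0,-12.3,3.9,0.02,0,0],[0.1,0,-16.4,5.4,0.027,0,0],[0.1,0,-20.4,6.9,0.034,0,0]],
])

```text
time_s: 18.35
tcp_pos: [0.5895, -0.1083, 0.12]
ee_rot: [[-0.99, -0.082, -0.117], [-0.143, 0.57, 0.809], [0.0, 0.818, -0.576]]
wrist_force: [0.5, -0.0, -1.7]
gripper_width: 0.902
gripper_force: 0.7
```

```bash
python3 - <<'E'
from station import r
from h import *
from scipy.optimize import fsolve
s=r.sense();lidstate(s)
p,R=np.array(s["tcp_pos"]),np.array(s["ee_rot"]);g=s["gripper_width"]*.087
v=SR.T@(p-St);zt=SR.T@R[:,2];a0=np.arctan2(-zt[2],zt[1])
q0,z0=fsolve(lambda w:(SR.T@(sup(w[0],a0,w[1],g)[0]-St)-v)[1:],[.2,-.01]);print(q0,z0,g,a0)
N=10;n=5
cur=(p,R)
for k in range(1,N+1):
    f=k/N;tgt=sup(q0*(1-f),a0+(.68-a0)*f,z0+(-.002-z0)*f,g,x=v[0])
    d=delta(*cur,*tgt);print(k,round(q0*(1-f),3),d[0],d[1][0])
    if k%n==0:cur=tgt
tgt=cur[0]+[0,0,-.010];print("down10",delta(*cur,tgt,cur[1]))
c=r.capture("scene");t=r.capture("top")
cv2.imwrite("pics/s6.png",np.hstack([cv2.resize(a,(400,400)) for a in(c["pixels"][90:330,180:420,::-1],t["pixels"][90:330,150:390,::-1])]))
E
```

```text
t 18.35 p_sc [ 0.0018 -0.1142  0.12  ] F [ 0.5 -0.  -1.7] J [-20.  42.  16. -46. -95. -52.] w 0.902
R_sc [[-1.0, 0.0, 0.0], [0.0, 0.576, 0.818], [0.0, 0.818, -0.576]]
tool angle 0.613 radial, ang 0.2492 0.285 mom [-2.1 -0.4 -0.1] gf 0.7
0.15411255961438453 -0.0061197667977088265 0.07849758921864965 0.6133403903170352
1 0.139 [-0.  -3.8  1.7] 0.007
2 0.123 [-0.  -7.5  3.5] 0.013
3 0.108 [ -0.  -11.2   5.3] 0.02
4 0.092 [ -0.  -14.8   7.2] 0.027
5 0.077 [ -0.  -18.4   9.2] 0.033
6 0.062 [ 0.  -3.5  2.1] 0.007
7 0.046 [ 0.  -7.   4.3] 0.013
8 0.031 [  0.  -10.4   6.5] 0.02
9 0.015 [ -0.  -13.8   8.8] 0.027
10 0.0 [  0.  -17.2  11.1] 0.033
down10 (array([ 0. , -7.8,  6.3]), array([0., 0., 0.]))
```

View pics/s6.png

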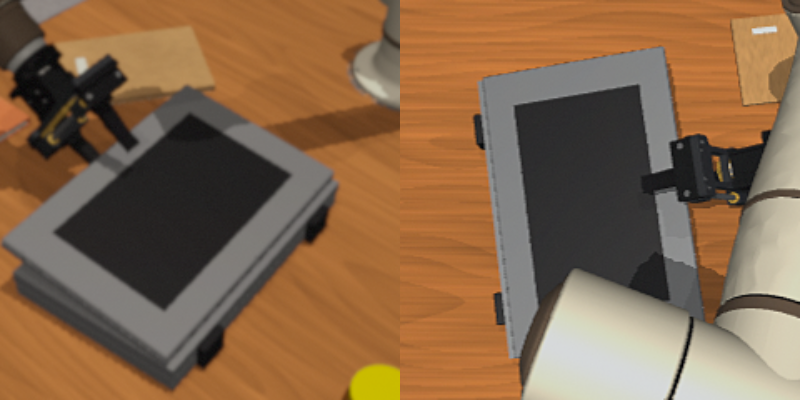

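The lid is at about 0.15 rad and still carried by the lower finger. Finish lowering.

>>> servo_tool([
  [[0.1,0,-3.8,1.7,0.007,0,0],[0.1,0,-7.5,3.5,0.013,0,0],[0.1,0,-11.2,5.3,0.02,0,0],[0.1,0,-14.8,7.2,0.027,0,0],[0.1,0,-18.4,9.2,0.033,0,0]],
])

```text
time_s: 18.95
tcp_pos: [0.5899, -0.1113, 0.0997]
ee_rot: [[-0.99, -0.086, -0.114], [-0.143, 0.596, 0.79], [0.0, 0.798, -0.602]]
wrist_force: [-0.5, 0.7, -1.3]
gripper_width: 0.9
gripper_force: 0.7
```

>>> servo_tool([
  [[0.1,0,-3.5,2.1,0.007,0,0],[0.1,0,-7,4.3,0.013,0,0],[0.1,0,-10.4,6.5,0.02,0,0],[0.1,0,-13.8,8.8,0.027,0,0],[0.1,0,-17.2,11.1,0.033,0,0]],
])

```text
time_s: 19.45
tcp_pos: [0.5901, -0.1128, 0.0793]
ee_rot: [[-0.99, -0.09, -0.112], [-0.143, 0.622, 0.77], [0.0, 0.778, -0.628]]
wrist_force: [0.0, 0.3, -1.3]
gripper_width: 0.903
gripper_force: 0.6
```

```bash
python3 - <<'E'
from station import r
from h import *
from scipy.optimize import fsolve
s=r.sense();lidstate(s)
p,R=np.array(s["tcp_pos"]),np.array(s["ee_rot"]);g=s["gripper_width"]*.087
v=SR.T@(p-St);zt=SR.T@R[:,2];a0=np.arctan2(-zt[2],zt[1])
print(fsolve(lambda w:(SR.T@(sup(w[0],a0,w[1],g)[0]-St)-v)[1:],[.0,-.01]),g,a0)
E
```

```text
t 19.45 p_sc [ 0.0018 -0.1187  0.0793] F [ 0.   0.3 -1.3] J [-19.  44.  14. -44. -90. -50.] w 0.903
R_sc [[-1.0, 0.0, 0.0], [0.0, 0.628, 0.778], [0.0, 0.778, -0.628]]
tool angle 0.679 radial, ang 0.2454 0.12 mom [-2.  -0.4  0. ] gf 0.6
[ 0.00026439 -0.00210097] 0.0785845544656653 0.679288610492098
```

>>> servo_tool([
  [[0.1,0,-0.8,0.6,0,0,0],[0.1,0,-1.6,1.2,0,0,0],[0.1,0,-2.3,1.9,0,0,0],[0.1,0,-3.1,2.5,0,0,0],[0.1,0,-3.9,3.1,0,0,0]],
])

```text
time_s: 19.95
tcp_pos: [0.5902, -0.1128, 0.0748]
ee_rot: [[-0.99, -0.09, -0.111], [-0.143, 0.621, 0.77], [-0.0, 0.778, -0.628]]
wrist_force: [-0.8, -0.1, -0.2]
gripper_width: 0.904
gripper_force: 0.0
```

>>> servo_tool([
  [[0.1,0,-0.8,0.6,0,0,0],[0.1,0,-1.6,1.2,0,0,0],[0.1,0,-2.3,1.9,0,0,0],[0.1,0,-3.1,2.5,0,0,0],[0.1,0,-3.9,3.1,0,0,0]],
])

```text
time_s: 20.45
tcp_pos: [0.5902, -0.1128, 0.0696]
ee_rot: [[-0.99, -0.09, -0.112], [-0.143, 0.621, 0.77], [0.0, 0.778, -0.628]]
wrist_force: [0.8, -0.2, -0.6]
gripper_width: 0.903
gripper_force: 0.0
```

```bash
python3 - <<'E'
from station import r
from h import *
lidstate(r.sense())
t=r.capture("top")
e=[sc([x,-.145,.067]) for x in(.2,-.2)]
print(proj(t,e)); print(proj(t,[sc([x,-.145*1,.077]) for x in(.2,-.2)]))
hsv=cv2.cvtColor(t["pixels"],cv2.COLOR_RGB2HSV);m=hsv[...,1]<60
for y in(140,150,160):print(y,max(np.where(m[y,280:330])[0])+280, "far row")
for f in(0,.02,.05):
    q=f;E=[sc([x,.125-.27*np.cos(q)+.017*np.sin(q),.05+.27*np.sin(q)+.017*np.cos(q)]) for x in(.2,.1)];P=proj(t,E);print(f,P.round(2).tolist())
E
```

```text
t 20.45 p_sc [ 0.0018 -0.1187  0.0696] F [ 0.8 -0.2 -0.6] J [-19.  44.  14. -44. -89. -50.] w 0.903
R_sc [[-1.0, 0.0, 0.0], [0.0, 0.628, 0.778], [0.0, 0.778, -0.628]]
tool angle 0.679 radial, ang 0.2445 0.08 mom [-1.7 -0.2  0.1] gf 0.0
[[308.73255319 121.76066734]
 [333.93962785 288.5491358 ]]
[[309.09593829 120.40526953]
 [334.56367656 288.71511241]]
140 311 far row
150 312 far row
160 314 far row
0 [[308.73, 121.76], [314.82, 161.87]]
0.02 [[308.77, 121.05], [314.88, 161.35]]
0.05 [[308.73, 119.99], [314.89, 160.57]]
```

>>> servo_tool([
  [[0.1,0,0,-10,0,0,0],[0.1,0,0,-25,0,0,0],[0.1,0,0,-45,0,0,0],[0.1,0,0,-70,0,0,0],[0.1,0,0,-90,0,0,0]],
])

```text
time_s: 21.0
tcp_pos: [0.6006, -0.1845, 0.1281]
ee_rot: [[-0.99, -0.091, -0.11], [-0.143, 0.623, 0.769], [-0.002, 0.777, -0.63]]
wrist_force: [0.8, -0.5, -0.2]
gripper_width: 0.898
gripper_force: 0.0
```

>>> servo_tool([
  [[0.1,0,15,-20,0,0,0],[0.1,0,30,-40,0,0,0],[0.1,0,40,-50,0,0,0],[0.1,0,40,-50,0,0,0],[0.1,0,40,-50,0,0,0]],
])

```text
time_s: 21.5
tcp_pos: [0.602, -0.1957, 0.1886]
ee_rot: [[-0.99, -0.09, -0.111], [-0.143, 0.621, 0.771], [-0.0, 0.779, -0.628]]
wrist_force: [-0.4, 1.2, -0.4]
gripper_width: 0.897
gripper_force: 0.0
```

```bash
python3 - <<'E'
from station import r
from h import *
lidstate(r.sense())
c=r.capture("scene");t=r.capture("top")
cv2.imwrite("pics/s7.png",np.hstack([cv2.resize(a,(400,400)) for a in(c["pixels"][90:390,180:480,::-1],t["pixels"][90:330,70:310,::-1])]))
E
```

```text
t 21.5 p_sc [ 0.0016 -0.2025  0.1886] F [-0.4  1.2 -0.4] J [ -25.   41.   27.  -42. -105.  -57.] w 0.897
R_sc [[-1.0, 0.0, 0.0], [0.001, 0.628, 0.779], [-0.0, 0.779, -0.628]]
tool angle 0.678 radial, ang 0.3556 0.4 mom [-1.7 -0.3 -0. ] gf 0.0
```

View pics/s7.png

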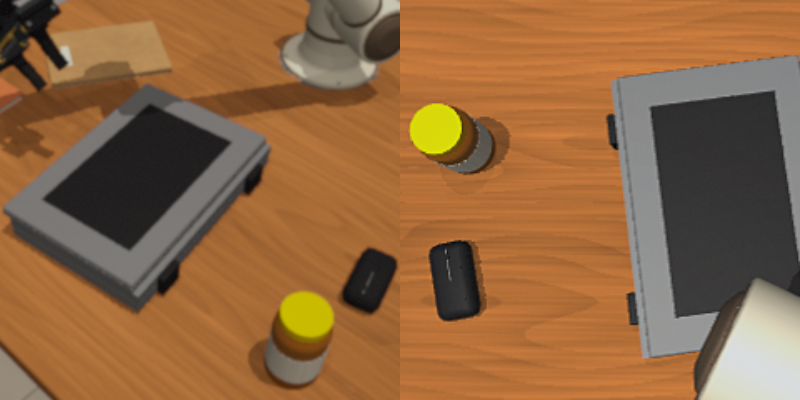

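The lid is shut flat, the arm is clear, and the jar and mouse haven't moved. Handing in.

```bash
python3 -c "
from station import r
print(r.finish_job())"
```

```text
the job is handed in; nothing more can be done
None
```

I handed the job in at about 21.5 s of robot time: the print is home and square in the marked corner, and the lid was lowered shut without falling. The jar and mouse look untouched and the arm never went near the notebook. The hand-in call returned no verdict.

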